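Set the pick-bin switches to match the stock

TASK

Each blue bin of the pick station has its own toggle switch in front of it: the bat must lean towards the bin while the bin holds brackets, and away from the bin, towards the robot, while it is empty. One stocked bin and one empty bin have their switch the wrong way: flip those two bats fully over, and do not flip the two switches that are already right.

Things in the scene. Friction and masses are not known exactly. Their poses are not given: they have to be found in the camera images.
- toggle_1 (a joint): white plastic toggle bat of switch module 1, rad: 0 = leans away from its bin, towards the robot (out of service); 0.9 = leans towards its bin (in service); 0.45 = bat upright. Over-centre action: it rests only at 0 or 0.9; pushed past upright it snaps to the other side. About 2 N at the bat's end moves it
- pivot_1 (a point): pivot of toggle 1, 6 mm above its module's flat top, 66 mm above the table. x axis: level, from the bat straight towards its bin (the bat swings along x); y along the row of switches; z up. Round bat: 9 mm thick at the pivot, 14 mm near its end, which is 45 mm from the pivot (at rest 20 mm to one side, 41 mm up). Module: grey box 66 (x) x 82 (y) x 40 mm centred under the pivot
- toggle_2 (a joint): white plastic toggle bat of switch module 2, rad: 0 = leans away from its bin, towards the robot (out of service); 0.9 = leans towards its bin (in service); 0.45 = bat upright. Over-centre action: it rests only at 0 or 0.9; pushed past upright it snaps to the other side. About 2 N at the bat's end moves it
- pivot_2 (a point): pivot of toggle 2, 6 mm above its module's flat top, 66 mm above the table. x axis: level, from the bat straight towards its bin (the bat swings along x); y along the row of switches; z up. Round bat: 9 mm thick at the pivot, 14 mm near its end, which is 45 mm from the pivot (at rest 20 mm to one side, 41 mm up). Module: grey box 66 (x) x 82 (y) x 40 mm centred under the pivot
- toggle_3 (a joint): white plastic toggle bat of switch module 3, rad: 0 = leans away from its bin, towards the robot (out of service); 0.9 = leans towards its bin (in service); 0.45 = bat upright. Over-centre action: it rests only at 0 or 0.9; pushed past upright it snaps to the other side. About 2 N at the bat's end moves it
- pivot_3 (a point): pivot of toggle 3, 6 mm above its module's flat top, 66 mm above the table. x axis: level, from the bat straight towards its bin (the bat swings along x); y along the row of switches; z up. Round bat: 9 mm thick at the pivot, 14 mm near its end, which is 45 mm from the pivot (at rest 20 mm to one side, 41 mm up). Module: grey box 66 (x) x 82 (y) x 40 mm centred under the pivot
- toggle_4 (a joint): white plastic toggle bat of switch module 4, rad: 0 = leans away from its bin, towards the robot (out of service); 0.9 = leans towards its bin (in service); 0.45 = bat upright. Over-centre action: it rests only at 0 or 0.9; pushed past upright it snaps to the other side. About 2 N at the bat's end moves it
- pivot_4 (a point): pivot of toggle 4, 6 mm above its module's flat top, 66 mm above the table. x axis: level, from the bat straight towards its bin (the bat swings along x); y along the row of switches; z up. Round bat: 9 mm thick at the pivot, 14 mm near its end, which is 45 mm from the pivot (at rest 20 mm to one side, 41 mm up). Module: grey box 66 (x) x 82 (y) x 40 mm centred under the pivot
- deck: aluminium deck plate, 270 (x) x 460 (y) x 20 mm, flat and fixed on the table, carrying the four switch modules in a row 110 mm apart along y and the four bins behind them. The numbered switches and the bins stand in any order along the row. Origin: centre of its underside; same axes as the pivots
- bin_stocked_1: blue open-fronted pick bin, 110 (x) x 95 (y) mm, sides and back 70 mm high, front lip 28 mm, holding three aluminium angle brackets. Fixed to the deck. Origin: centre of its underside, 20 mm above the table, which lies 140 mm along the x axis from the pivot of its own switch (its front wall is 85 mm from the pivot). Same axes as the pivots
- bin_empty_1: blue open-fronted pick bin, 110 (x) x 95 (y) mm, sides and back 70 mm high, front lip 28 mm, empty. Fixed to the deck. Origin: centre of its underside, 20 mm above the table, which lies 140 mm along the x axis from the pivot of its own switch (its front wall is 85 mm from the pivot). Same axes as the pivots
- bin_stocked_2: blue open-fronted pick bin, 110 (x) x 95 (y) mm, sides and back 70 mm high, front lip 28 mm, holding three aluminium angle brackets. Fixed to the deck. Origin: centre of its underside, 20 mm above the table, which lies 140 mm along the x axis from the pivot of its own switch (its front wall is 85 mm from the pivot). Same axes as the pivots
- bin_empty_2: blue open-fronted pick bin, 110 (x) x 95 (y) mm, sides and back 70 mm high, front lip 28 mm, empty. Fixed to the deck. Origin: centre of its underside, 20 mm above the table, which lies 140 mm along the x axis from the pivot of its own switch (its front wall is 85 mm from the pivot). Same axes as the pivots

How it is judged:
At the end, for the whole second after the job is handed in: Both toggles in front of the bins with brackets lean fully towards their bins (joint above 0.8 rad) and both toggles in front of the empty bins lean fully towards the robot (joint below 0.1 rad) (((horizontal distance between pivot_1 and bin_stocked_1 below 0.16 m and value of joint toggle_1 above 0.8 rad) or (horizontal distance between pivot_1 and bin_empty_1 below 0.16 m and value of joint toggle_1 below 0.1 rad)) and ((horizontal distance between pivot_2 and bin_stocked_1 below 0.16 m and value of joint toggle_2 above 0.8 rad) or (horizontal distance between pivot_2 and bin_empty_1 below 0.16 m and value of joint toggle_2 below 0.1 rad)) and ((horizontal distance between pivot_3 and bin_stocked_2 below 0.16 m and value of joint toggle_3 above 0.8 rad) or (horizontal distance between pivot_3 and bin_empty_2 below 0.16 m and value of joint toggle_3 below 0.1 rad)) and ((horizontal distance between pivot_4 and bin_stocked_2 below 0.16 m and value of joint toggle_4 above 0.8 rad) or (horizontal distance between pivot_4 and bin_empty_2 below 0.16 m and value of joint toggle_4 below 0.1 rad))); the robot touches nothing.
It fails at once if a switch that was already right is flipped past its centre ((horizontal distance between pivot_1 and bin_stocked_1 below 0.16 m and value of joint toggle_1 below 0.45 rad) or (horizontal distance between pivot_2 and bin_stocked_1 below 0.16 m and value of joint toggle_2 below 0.45 rad) or (horizontal distance between pivot_3 and bin_empty_2 below 0.16 m and value of joint toggle_3 above 0.45 rad) or (horizontal distance between pivot_4 and bin_empty_2 below 0.16 m and value of joint toggle_4 above 0.45 rad)).
It also fails if it takes over 38 s, if anything falls off the work surface, if the arm or the gripper's body presses on something with over 40 N, if the wrist force passes 120 N, or if a joint passes its speed limit or range.

ROBOT

A 7-joint arm with a two-finger parallel gripper is mounted at the origin on the work surface. World frame = base frame: x ahead of the robot, y to its left, z up, the work surface at z = 0. Lengths are in m, angles in rad, forces in N, time in s.
With the tool pointing down it reaches from about 0.4 to 0.85 m from the base axis. Payload 4.5 kg.
Tool frame: the origin (TCP) lies between the finger pads; the fingertips stand 8 mm ahead of it and the grasp point (between the pads) lies 11 mm behind it; z points along the fingers, y is the direction in which the jaws open and shut (so a half turn about z gives the same grasp; the last joint's range is limited). The gripper opens to 88 mm and grips with 3 to 60 N. Pads are 18 mm wide; open, the fingers measure 123 mm over their backs; the gripper's body (75 mm by 187 mm) begins 45 mm behind the grasp point.
Start: joints at [-1.08, 0.689, -0.195, 1.565, 0.157, 0.902, -0.215], TCP at [0.276, 0.561, 0.247] pointing down, gripper open.
Joint ranges: [-3.01, 3.01], [-0.46, 2.08], [-1.47, 1.51], [0.13, 2.56], [-1, 4.14], [0.04, 2.09], [-2.66, 2.66]. Speed limits (rad/s): [2.57, 2.57, 3.14, 3.14, 3.14, 3.14, 3.14].

INTERFACE

Orientations are given as a unit quaternion [x, y, z, w].
In Python, from plant import r gives the robot as it stands.
- The arm moves only by the tool carry_out, never from a script. Its argument "commands" is a list that holds one entry, the list of rows, each a list of 7 numbers: the turn, a rotation vector about the tool's x, y, z in rad, then the shift along the tool's x, y, z in cm, then the finger opening in cm, from 0 to 8.81. A call has 1 to 10 rows; each row is the pose to reach, as a shift and turn from the pose commanded when the call began, along the tool's axes at that moment; what a row does not reach only later rows make up. A row lasts 1/12 s, in which the tool goes at most 41.7 mm and 7.16 degrees, less where a joint would pass 70% of its speed; a pose out of reach is approached as far as the arm can. A call with a gripper value outside its range is refused whole. The fingers move at their own pace and stop on an object; "force" is the grip in N (left out, the last holds). Time passes only in rows, so rows that repeat a pose let the fingers close. It gives the time, the measured TCP pose, the force and the opening at its end, in the units of the state.
- r.get_state(): the state, without advancing time (a new reading comes with each control period).
- r.snapshot(name): name is "scene" or "side" or "wrist"; returns a dict with "pixels" (400x640x3 uint8, red, green, blue), "mtx" (3x3 intrinsics, pixels), "k1" (the pictures are not rectified: a ray, as slopes to the right and down, at radius r is drawn at 1 + k1 r^2 times it, then the intrinsics apply), "xyz" and "rotation" of the camera in the world. Camera axes: x right, y down, z forward; pixel columns grow to the right and rows downward; lengths in m; the calibration is good to about 2 mm. A picture is of the moment at which its call begins. There is no depth.
- r.finish_job(): hands the job in, once; it reports no verdict.
The state is a dict: "clock": time; "q": joint angles; "qd": joint speeds; "joint_torque": joint torques, N m; "tool_pos": TCP position; "eef_rot": TCP orientation; "contact_force": force on the tool from outside, world axes, zero at the start; "moment": the same for the moment, N m; "opening": opening from 0.0 (shut) to 1.0 (fully open).
Only numpy, scipy, OpenCV 4.12 (cv2) and the standard library are available. Lean on these libraries where they do the work, as an engineer would, in place of code of your own. Each camera call takes 0.05 s, during which the arm holds its last target.

## Working session

There is one attempt and no reset: what is moved stays moved. The work goes in short steps, Python scripts to look and compute and a tool call to move; the robot and the scene stay as the last step left them, time stands still between calls to the robot, and variables do not carry over. Pictures are saved under pics/ and viewed, and the job is handed in when it is done.

Besides the shell and the picture viewer there is one more tool, called after "Emit:" as name(argument=value, ...) on one line, values as JSON. carry_out: Moves the arm, as the interface text tells. Its arguments: {"type":"object","properties":{"commands":{"type":"array"},"force":{"type":"number"}},"required":["commands"]}

```bash
mkdir -p pics
cat > h.py <<'E'
import numpy as np, cv2, pickle
from plant import r
def snap(n,f):
    s=r.snapshot(n); pickle.dump(s,open(f'pics/{f}.pkl','wb'))
    cv2.imwrite(f'pics/{f}.png',np.asarray(s['pixels'])[:,:,::-1]); return s
E
python3 - <<'E'
from h import *
for n in('scene','side','wrist'):
    s=snap(n,n+'0'); print(n,s['xyz'],s['mtx'],s['k1'],s['rotation'])
st=r.get_state(); print(st['clock'],st['tool_pos'],st['eef_rot'],st['opening'],st['contact_force'])
E
```

```text
scene [ 0.95797792 -0.4726234   0.46213074] [[470.02377025   0.         324.97015463]
 [  0.         470.02377025 197.44352216]
 [  0.           0.           1.        ]] -0.021156283181319888 [ 0.84154533  0.26599914 -0.14736824 -0.44646222]
side [ 0.47348051 -0.54577348  0.55969412] [[468.90109574   0.         328.7991174 ]
 [  0.         468.90109574 195.86016302]
 [  0.           0.           1.        ]] -0.07154222900853632 [ 0.89719394 -0.1311822   0.06248133 -0.41704956]
wrist [0.19998882 0.59694454 0.38468065] [[280.96626836   0.         314.14439872]
 [  0.         280.96626836 196.32255878]
 [  0.           0.           1.        ]] -0.020077365856014304 [0.83799531 0.5207735  0.08498718 0.13905395]
0.15 [0.27549902 0.56049409 0.24610175] [ 2.26346373e-01  9.74046627e-01 -6.91879977e-04 -9.89055406e-05] 0.9998744175671709 [ 1.0026933  -0.06895602  0.02208137]
```

View pics/scene0.png

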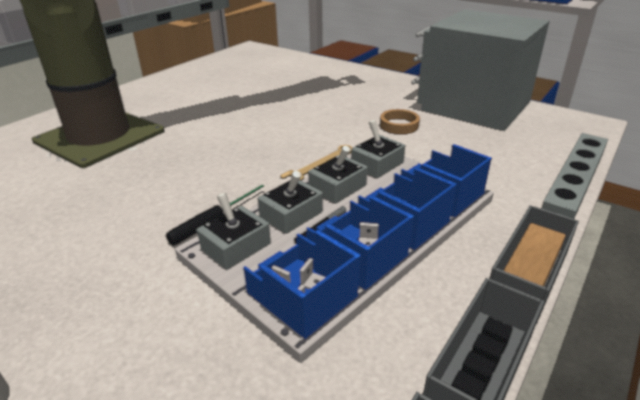

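View pics/side0.png

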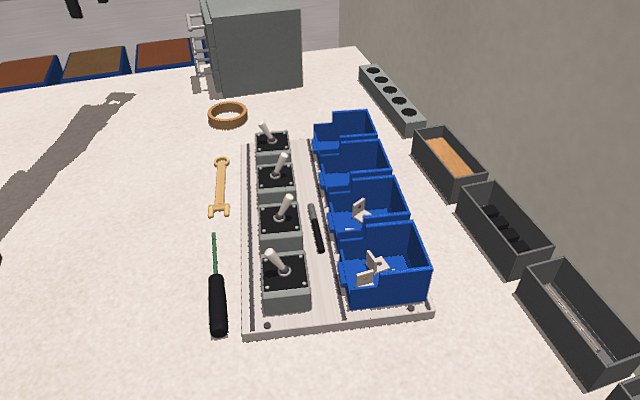

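View pics/wrist0.png

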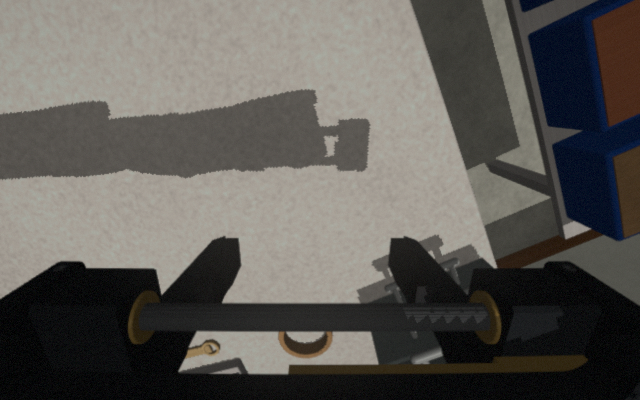

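The near-most bin (side view, about (385,265)) is stocked and its bat leans left, towards the robot. Bin 2 is stocked and its bat leans to the bin. Bins 3 and 4 look empty, with bat 3 (about (280,165)) leaning to the bin and bat 4 leaning to the robot. I'll zoom in and measure.

Run:
```python
import cv2
a=cv2.imread('pics/side0.png')[100:320,235:440]; b=cv2.imread('pics/scene0.png')[110:340,170:500]
cv2.imwrite('pics/side0z.png',cv2.resize(a[:115],None,fx=3.8,fy=3.8,interpolation=cv2.INTER_CUBIC))
cv2.imwrite('pics/side0y.png',cv2.resize(a[80:],None,fx=3.8,fy=3.8,interpolation=cv2.INTER_CUBIC))
cv2.imwrite('pics/scene0z.png',cv2.resize(b,None,fx=2.4,fy=2.4,interpolation=cv2.INTER_CUBIC))
```

```text
(no output)
```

View pics/side0z.png

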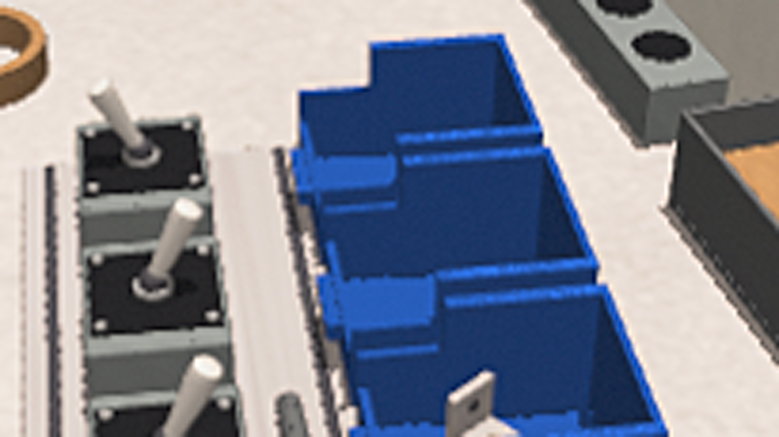

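View pics/side0y.png

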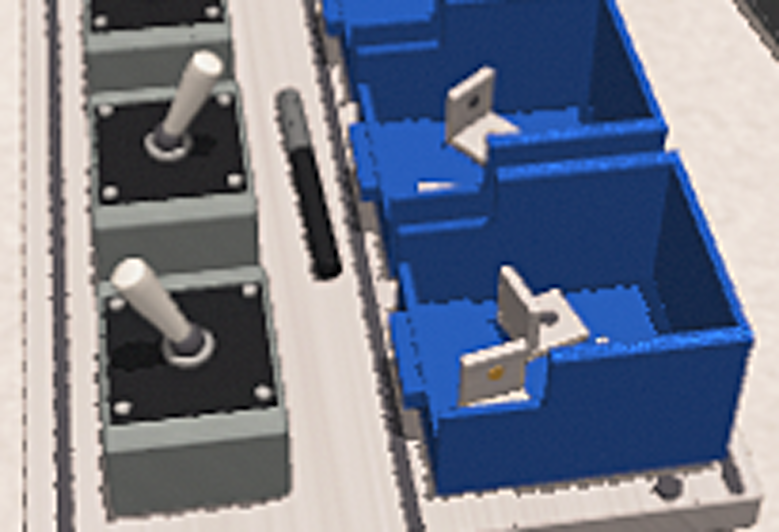

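View pics/scene0z.png

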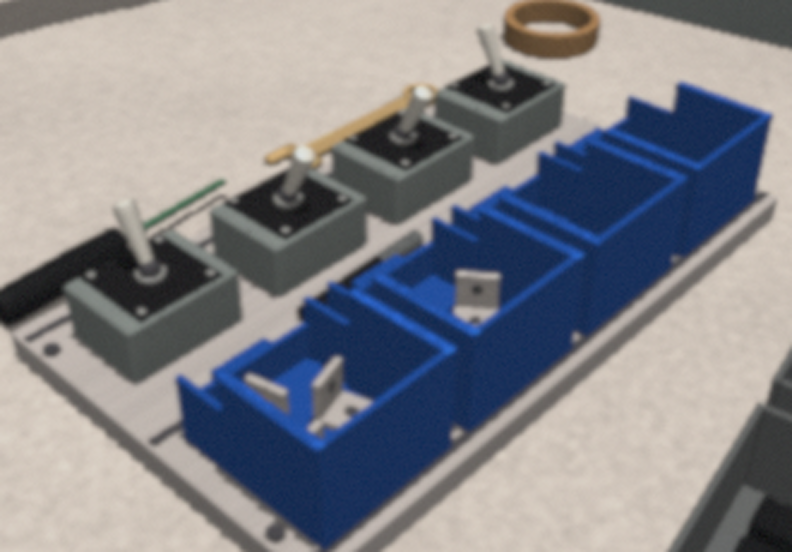

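Bins 1 and 2 (the near ones) show brackets, so bins 3 and 4 are the empty ones. The switches to flip are the nearest (towards its bin) and the third (towards the robot). Next I triangulate the bat tips and base rings.

```bash
cat >> h.py <<'E'
from scipy.spatial.transform import Rotation as R
def ray(s,p):
    k=s['k1']; d=np.array([k,0,0,0,0.])
    u=cv2.undistortPoints(np.array([[p]],float),np.asarray(s['mtx']),np.array([k,0,0,0]))[0,0]
    v=R.from_quat(s['rotation']).apply([u[0],u[1],1]); return np.array(s['xyz']),v/np.linalg.norm(v)
def tri(rays):
    A=0;b=0
    for o,v in rays:
        P=np.eye(3)-np.outer(v,v);A=A+P;b=b+P@o
    x=np.linalg.solve(A,b); return x,[np.linalg.norm((np.eye(3)-np.outer(v,v))@(x-o)) for o,v in rays]
def plane(s,p,z):
    o,v=ray(s,p); return o+v*(z-o[2])/v[2]
def load(f): return pickle.load(open(f'pics/{f}.pkl','rb'))
E
python3 - <<'E'
from h import *
np.set_printoptions(precision=4,suppress=True)
a=load('side0');b=load('scene0')
ST=[(268.7,251.6),(289.5,197.1),(284.2,155.3),(262.1,123.2)];SB=[(284.5,271),(279.7,217.6),(275.3,175),(272.1,140.5)]
CT=[(223.3,195.8),(296.3,175),(345.8,149.2),(372.9,124.2)];CB=[(232.1,223.3),(290,192.1),(338.7,166.7),(378.8,144.2)]
for i in range(4):
    t=tri([ray(a,ST[i]),ray(b,CT[i])]);p=tri([ray(a,SB[i]),ray(b,CB[i])])
    print(i+1,'tip',t[0],t[1][0],'base',p[0],p[1][0],'z62',plane(a,SB[i],.062),plane(b,CB[i],.062))
B=[tri([ray(a,SB[i]),ray(b,CB[i])])[0] for i in range(4)]
print(np.diff(B,axis=0),np.linalg.norm(np.diff(B,axis=0),axis=1)); d=B[3]-B[0]; print(np.degrees(np.arctan2(d[1],d[0])))
st=r.get_state(); print(R.from_quat(st['eef_rot']).as_matrix(), st['q'])
E
```

```text
1 tip [ 0.5215 -0.1107  0.0986] 0.0004844532542149041 base [ 0.5392 -0.1178  0.0619] 6.717089542676947e-05 z62 [ 0.5392 -0.1178  0.062 ] [ 0.5393 -0.118   0.062 ]
2 tip [ 0.5733 -0.0111  0.1007] 0.0005747177350523681 base [ 0.556  -0.0084  0.0616] 0.00016860773457014224 z62 [ 0.5559 -0.0091  0.062 ] [ 0.5563 -0.0086  0.062 ]
3 tip [0.5894 0.0984 0.1006] 0.0005985406743471775 base [0.5721 0.1035 0.0591] 0.0001682810214302134 z62 [0.5715 0.1    0.062 ] [0.5749 0.0991 0.062 ]
4 tip [0.5726 0.2146 0.0972] 0.0020542584878839197 base [0.5881 0.2114 0.0602] 6.724442345224554e-05 z62 [0.5877 0.2085 0.062 ] [0.5897 0.2084 0.062 ]
[[ 0.0168  0.1095 -0.0003]
 [ 0.0161  0.1119 -0.0025]
 [ 0.0161  0.1079  0.001 ]] [0.1107 0.113  0.1091]
81.55212534390841
[[-0.8975  0.4409 -0.0005]
 [ 0.4409  0.8975 -0.0013]
 [-0.0001 -0.0014 -1.    ]] [-1.0802  0.6898 -0.1945  1.5661  0.1573  0.9025 -0.2151]
```

Run:
```python
from h import *
np.set_printoptions(precision=4,suppress=True)
a=load('side0');b=load('scene0')
for p in [(215,97),(302,87),(190,90)]: print(plane(a,p,0))
for p in [(502,125),(420,97)]: print(plane(b,p,0))
```

```text
[0.5039 0.537  0.    ]
[ 0.7247  0.5256 -0.    ]
[0.446  0.5943 0.    ]
[0.7167 0.554  0.    ]
[0.4889 0.6016 0.    ]
```

Emit:
carry_out(commands=[[[0,0,-0.31,-52.2,-26.5,0,0],[0,0,-0.31,-52.2,-26.5,0,0],[0,0,-0.31,-52.2,-26.5,0,0],[0,0,-0.31,-52.2,-26.5,0,0],[0,0,-0.31,-52.2,-26.5,0,0],[0,0,-0.31,-52.2,-26.5,0,0],[0,0,-0.31,-52.2,-26.5,0,0],[0,0,-0.31,-52.2,-26.5,0,0],[0,0,-0.31,-52.2,-26.5,0,0],[0,0,-0.31,-52.2,-26.5,0,0]]], force=20)

```text
clock: 0.98
tool_pos: [0.5267, 0.2258, 0.2466]
eef_rot: [0.073, 0.997, -0.0, -0.0]
contact_force: [0.2, 0.3, -0.4]
opening: 0.267
```

```bash
cat > go.py <<'E'
from h import *
import sys
np.set_printoptions(precision=4,suppress=True)
piv={1:(.5392,-.118),3:(.5725,.1005)}
ex=np.array([.9892,-.1469])
def rep(i,x,z):
    st=r.get_state(); M=R.from_quat(st['eef_rot']); t=np.array([*(np.array(piv[i])+ex*x),z])
    p=np.array(st['tool_pos']); D=M.as_matrix()
    print('t',st['clock'],'pos',p,'open',st['opening'],'F',st['contact_force'],'yaw tool y',np.degrees(np.arctan2(D[1,1],D[0,1])),'tilt',D[:,2])
    print('rel to pivot',[np.dot(p[:2]-piv[i],ex),np.dot(p[:2]-piv[i],[-ex[1],ex[0]])])
    print('target',t,'shift cm',M.inv().apply(t-p)*100)
rep(int(sys.argv[1]),float(sys.argv[2]),float(sys.argv[3]))
E
python3 go.py 3 .055 .246
```

```text
t 0.9833 pos [0.5267 0.2258 0.2466] open 0.2672849153083611 F [ 0.2323  0.3432 -0.3885] yaw tool y 81.5863680279645 tilt [-0.0004 -0.0002 -1.    ]
rel to pivot [np.float64(-0.06369071973878272), np.float64(0.11719241078933477)]
target [0.6269 0.0924 0.246 ] shift cm [-11.8622 -11.7256   0.0573]
```

Emit:
carry_out(commands=[[[0,0,0,-11.9,-11.7,0,0],[0,0,0,-11.9,-11.7,0,0],[0,0,0,-11.9,-11.7,0,0],[0,0,0,-11.9,-11.7,0,0],[0,0,0,-11.9,-11.7,0,0],[0,0,0,-11.9,-11.7,0,0],[0,0,0,-11.9,-11.7,0,0]]])

```text
clock: 1.57
tool_pos: [0.6259, 0.0953, 0.2463]
eef_rot: [0.073, 0.997, 0.0, -0.001]
contact_force: [-0.9, 0.6, 0.4]
opening: 0.004
```

```bash
python3 go.py 3 .055 .103; python3 -c "
from h import *
snap('wrist','w1')"
```

```text
t 1.5667 pos [0.6259 0.0953 0.2463] open 0.004236851040901625 F [-0.9404  0.5919  0.4151] yaw tool y 81.60132231134935 tilt [-0.0013  0.001  -1.    ]
rel to pivot [np.float64(0.05354667020222693), np.float64(0.0027325216903638693)]
target [0.6269 0.0924 0.103 ] shift cm [-0.1666 -0.2854 14.3286]
```

View pics/w1.png

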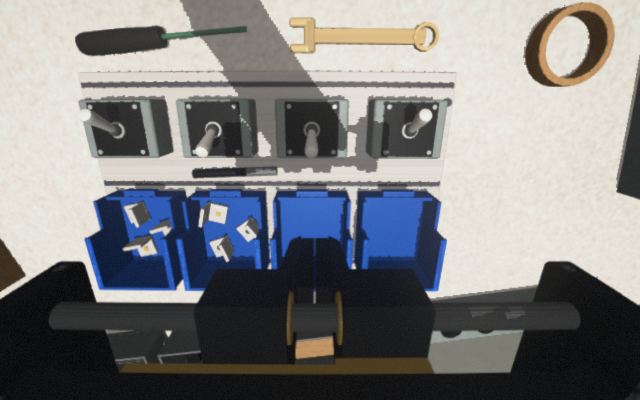

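The wrist view clearly shows bins at px 140 and 225 holding brackets and those at 312 and 400 empty. The closed fingers line up with bat 3 at (312,145). Descend on its bin side.

Emit:
carry_out(commands=[[[0,0,0,-0.1,-0.1,3,0],[0,0,0,-0.1,-0.1,7,0],[0,0,0,-0.1,-0.1,11,0],[0,0,0,-0.1,-0.1,13,0],[0,0,0,-0.1,-0.1,14.3,0],[0,0,0,-0.1,-0.1,14.3,0],[0,0,0,-0.1,-0.1,14.3,0]]])

```text
clock: 2.2
tool_pos: [0.6274, 0.0951, 0.1043]
eef_rot: [0.072, 0.997, 0.0, 0.0]
contact_force: [0.1, 0.5, 0.7]
opening: 0.001
```

```bash
python3 go.py 3 .009 .103; python3 -c "
from h import *
snap('side','s1')"
```

```text
t 2.2 pos [0.6274 0.0951 0.1043] open 0.0014037828739630648 F [0.1414 0.5073 0.6913] yaw tool y 81.69657503418044 tilt [ 0.0004  0.0009 -1.    ]
rel to pivot [np.float64(0.055057936866899276), np.float64(0.002715422806351625)]
target [0.5814 0.0992 0.103 ] shift cm [ 4.6062 -0.2601  0.1283]
```

View pics/s1.png

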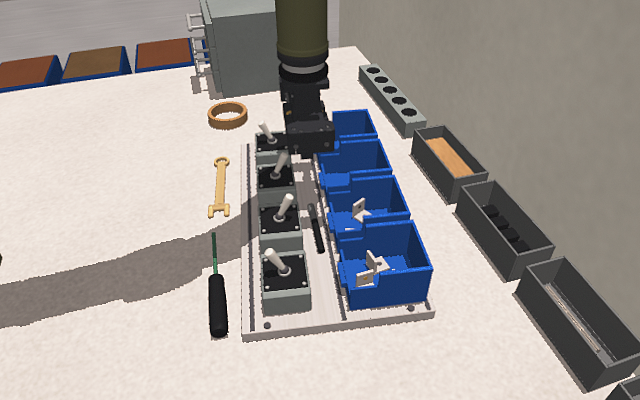

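The fingers are clear, to the right of bat 3 (about (297,150)). Push towards the robot.

Emit:
carry_out(commands=[[[0,0,0,0.8,-0.2,0.1,0],[0,0,0,1.6,-0.2,0.1,0],[0,0,0,2.2,-0.2,0.1,0],[0,0,0,2.8,-0.2,0.1,0],[0,0,0,3.3,-0.2,0.1,0],[0,0,0,3.8,-0.2,0.1,0],[0,0,0,4.2,-0.2,0.1,0],[0,0,0,4.6,-0.2,0.1,0],[0,0,0,4.6,-0.2,0.1,0],[0,0,0,4.6,-0.2,0.1,0]]])

```text
clock: 3.08
tool_pos: [0.5806, 0.0983, 0.1023]
eef_rot: [0.073, 0.997, -0.0, -0.001]
contact_force: [0.5, -0.7, -0.3]
opening: 0.009
```

```bash
python3 go.py 3 .055 .103; python3 -c "
from h import *
s=snap('side','s2');cv2.imwrite('pics/s2z.png',cv2.resize(np.ascontiguousarray(s['pixels'][100:250,220:400,::-1]),None,fx=4,fy=4))"
```

```text
t 3.0833 pos [0.5806 0.0983 0.1023] open 0.009277077359132021 F [ 0.5445 -0.6685 -0.3004] yaw tool y 81.62179727879314 tilt [-0.0017 -0.0003 -1.    ]
rel to pivot [np.float64(0.008367386853368483), np.float64(-0.0009453469468711574)]
target [0.6269 0.0924 0.103 ] shift cm [-4.6636  0.0889 -0.0769]
```

View pics/s2z.png

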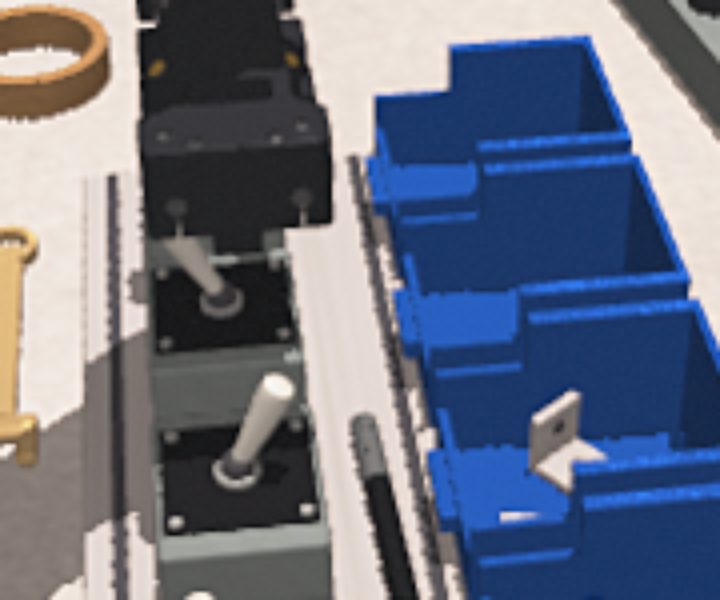

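Bat 3 now leans left towards the robot, and the force is about zero. Back off and lift, then go to the robot side of switch 1.

Emit:
carry_out(commands=[[[0,0,0,-1,0,0,0],[0,0,0,-2,0,0,0],[0,0,0,-2,0,-3,0],[0,0,0,-2,0,-6,0],[0,0,0,-2,0,-9,0],[0,0,0,-2,0,-10,0],[0,0,0,-2,0,-10,0]]])

```text
clock: 3.72
tool_pos: [0.6032, 0.0958, 0.2054]
eef_rot: [0.074, 0.997, 0.001, 0.003]
contact_force: [-0.2, -1.1, -0.2]
opening: 0.003
```

```bash
python3 go.py 1 -.058 .203
```

```text
t 3.7167 pos [0.6032 0.0958 0.2054] open 0.003249676365897957 F [-0.1999 -1.0918 -0.2093] yaw tool y 81.56052140491722 tilt [ 0.0054  0.0015 -1.    ]
rel to pivot [np.float64(0.031876318189351396), np.float64(0.22086948095665518)]
target [ 0.4818 -0.1095  0.203 ] shift cm [  8.9915 -22.0852   0.1401]
```

Emit:
carry_out(commands=[[[0,0,0,9,-22.1,0,0],[0,0,0,9,-22.1,0,0],[0,0,0,9,-22.1,0,0],[0,0,0,9,-22.1,0,0],[0,0,0,9,-22.1,0,0],[0,0,0,9,-22.1,0,0],[0,0,0,9,-22.1,0,0],[0,0,0,9,-22.1,0,0],[0,0,0,9,-22.1,0,0]]])

```text
clock: 4.47
tool_pos: [0.4801, -0.1093, 0.2019]
eef_rot: [0.073, 0.997, 0.001, -0.0]
contact_force: [1.2, 0.7, 0.5]
opening: 0.006
```

```bash
python3 go.py 1 -.058 .103; python3 -c "
from h import *
snap('wrist','w2')"
```

```text
t 4.4667 pos [ 0.4801 -0.1093  0.2019] open 0.006220672261912089 F [1.1975 0.6907 0.545 ] yaw tool y 81.61700309790334 tilt [-0.0007  0.0014 -1.    ]
rel to pivot [np.float64(-0.05974706628743563), np.float64(-5.894723569953999e-05)]
target [ 0.4818 -0.1095  0.103 ] shift cm [-0.1834 -0.0067  9.8858]
```

View pics/w2.png

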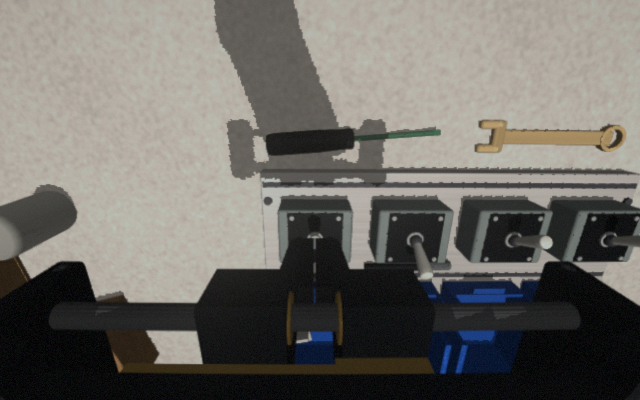

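Fingers are centred on bat 1's column (px x about 315). Descend on the robot side.

Emit:
carry_out(commands=[[[0,0,0,-0.1,0,3,0],[0,0,0,-0.1,0,6,0],[0,0,0,-0.1,0,8,0],[0,0,0,-0.1,0,9.8,0],[0,0,0,-0.1,0,9.8,0],[0,0,0,-0.1,0,9.8,0]]])

```text
clock: 5.02
tool_pos: [0.4812, -0.1085, 0.104]
eef_rot: [0.072, 0.997, 0.0, -0.001]
contact_force: [0.3, -0.0, 0.2]
opening: 0.001
```

```bash
python3 go.py 1 -.008 .103; python3 -c "
from h import *
s=snap('side','s3');cv2.imwrite('pics/s3z.png',cv2.resize(np.ascontiguousarray(s['pixels'][130:310,180:380,::-1]),None,fx=3.2,fy=3.2))"
```

```text
t 5.0167 pos [ 0.4812 -0.1085  0.104 ] open 0.0007568249970075886 F [ 0.2522 -0.0105  0.2063] yaw tool y 81.75930315132655 tilt [-0.0016  0.001  -1.    ]
rel to pivot [np.float64(-0.058783806835498637), np.float64(0.0008761884175171742)]
target [ 0.5313 -0.1168  0.103 ] shift cm [-5.0779 -0.106   0.0921]
```

View pics/s3z.png

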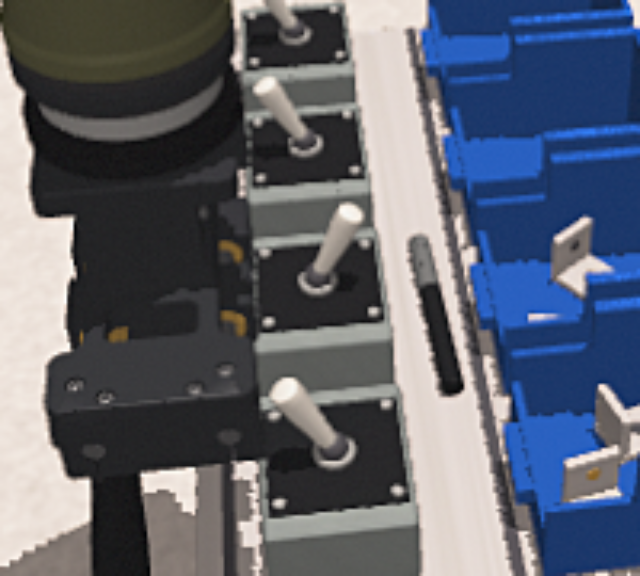

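Bat 3 stands fully over to the robot side. The fingers are left of bat 1 (zoomed (290,390)) and clear. Push towards the bin.

Emit:
carry_out(commands=[[[0,0,0,-1,-0.1,0.1,0],[0,0,0,-2,-0.1,0.1,0],[0,0,0,-2.6,-0.1,0.1,0],[0,0,0,-3.2,-0.1,0.1,0],[0,0,0,-3.7,-0.1,0.1,0],[0,0,0,-4.2,-0.1,0.1,0],[0,0,0,-4.6,-0.1,0.1,0],[0,0,0,-5,-0.1,0.1,0],[0,0,0,-5,-0.1,0.1,0],[0,0,0,-5,-0.1,0.1,0]]])

```text
clock: 5.9
tool_pos: [0.5307, -0.1186, 0.1037]
eef_rot: [0.073, 0.997, 0.0, 0.0]
contact_force: [-0.5, 0.7, -0.6]
opening: 0.008
```

```bash
python3 go.py 1 -.058 .103; python3 -c "
from h import *
s=snap('side','s4');cv2.imwrite('pics/s4z.png',cv2.resize(np.ascontiguousarray(s['pixels'][130:310,180:380,::-1]),None,fx=3.2,fy=3.2))"
```

```text
t 5.9 pos [ 0.5307 -0.1186  0.1037] open 0.007590386151664952 F [-0.4951  0.7332 -0.6103] yaw tool y 81.58291581967569 tilt [ 0.0007  0.0001 -1.    ]
rel to pivot [np.float64(-0.008274450742108775), np.float64(-0.0018161549514691215)]
target [ 0.4818 -0.1095  0.103 ] shift cm [4.9728 0.1842 0.065 ]
```

View pics/s4z.png

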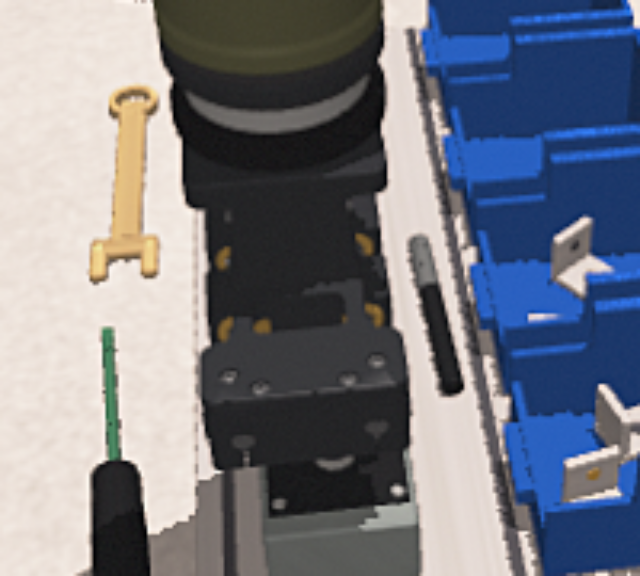

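Bat 1 is hidden under the gripper in this view. Back off and lift to look.

Emit:
carry_out(commands=[[[0,0,0,1,0,0,0],[0,0,0,2,0,0,0],[0,0,0,4,0,0,0],[0,0,0,5,0,-2,0],[0,0,0,6,0,-6,0],[0,0,0,7,0,-10,0],[0,0,0,8,0,-12,0],[0,0,0,8,0,-12,0],[0,0,0,8,0,-12,0]]])

```text
clock: 6.7
tool_pos: [0.4513, -0.1071, 0.2246]
eef_rot: [0.073, 0.997, -0.0, 0.001]
contact_force: [1.0, 0.2, -0.3]
opening: 0.008
```

```bash
python3 go.py 1 -.058 .103; python3 -c "
from h import *
s=snap('side','s5');cv2.imwrite('pics/s5z.png',cv2.resize(np.ascontiguousarray(s['pixels'][100:310,200:400,::-1]),None,fx=2.8,fy=2.8))
s=snap('scene','c5')"
```

```text
t 6.7 pos [ 0.4513 -0.1071  0.2246] open 0.00779330338071933 F [ 1.0328  0.1814 -0.2946] yaw tool y 81.5709748592855 tilt [ 0.0023 -0.0007 -1.    ]
rel to pivot [np.float64(-0.0885851491081502), np.float64(-0.002177775665202879)]
target [ 0.4818 -0.1095  0.103 ] shift cm [-3.0287  0.2214 12.1679]
```

View pics/s5z.png

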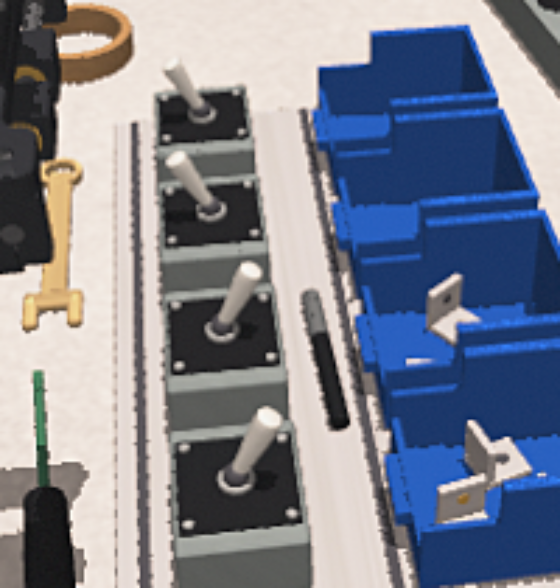

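View pics/c5.png

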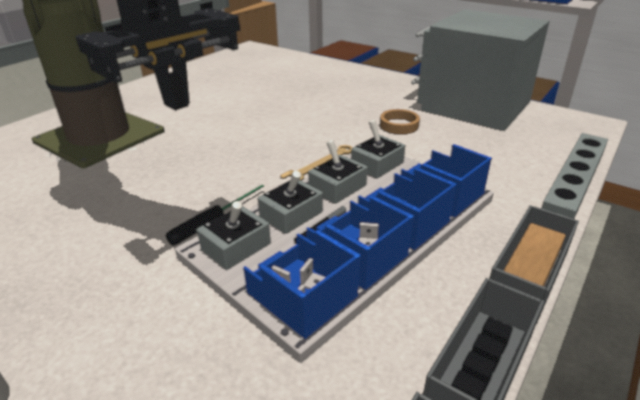

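Bats 1 and 2 (the near pair) lean to their stocked bins, and bats 3 and 4 lean to the robot. Both views agree and the gripper is clear of everything. I'll hand the job in.

```bash
python3 -c "
from h import *
print(r.finish_job())"
```

```text
the job is handed in; nothing more can be done
None
```

I flipped the two wrong switches, and the job was handed in at about 6.8 s, well inside the 38 s limit. No verdict came back.

I number the switches here from the nearest in the side view (lowest y); the module numbers are not readable in the pictures.

- **Switch in front of the first stocked bin:** it leaned towards the robot. I pushed it from the robot side, with the gripper closed, until it snapped over towards its bin.
- **Switch in front of the nearer empty bin (third in the row):** it leaned towards its bin. I pushed it from the bin side until it snapped over towards the robot.
- **The other two switches:** I did not touch them, and they look as they did at the start.

**Last checks:**
- The side and scene pictures both show bats 1 and 2 leaning towards their stocked bins, and bats 3 and 4 leaning towards the robot.
- The gripper was about 12 cm above the switches and clear of everything, with a force reading of about 1 N or less.
- I judged the bats' final lean by eye; I did not measure the angles.

**Measurements:** The pivot positions came from two camera views. Base heights were 59–62 mm against the expected 60–66 mm. Spacing was 109–113 mm against the expected 110 mm. No check failed.

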